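# Fetch the specimen tin from behind the bottles

### The job

The low specimen tin at the back of the steel caddy is hemmed in by three tall containers. First stand all three in the white holding tray, then set the tin on the printed ring in the middle of the examination board, and only after that put each of the three back in the caddy on the spot where it stood before. Keep everything upright, set it down without dropping it, and leave the small rubber stopper, the brass weight and the loupe where they are.

Things in the scene. Friction and masses are not known exactly. Their poses are not given: they have to be found in the camera images.
- amber_bottle: Round amber glass reagent bottle with a paper label and black screw cap, about 0.16 kg. Overall height 114; body 42 diameter up to 72 high, shoulder tapering to 22 diameter at 88 high, cap 28 diameter from 88 to 114 high (grip it there, about 101 high). Origin: centre of its underside; z up.
- square_bottle: Square white plastic bottle with a grey screw cap, about 0.12 kg. Overall height 108; body 40 x 40 up to 76 high, neck 26 diameter, round cap 34 diameter from 82 to 108 high (grip it there, about 95 high). Origin: centre of its underside; z up, x and y along the square's sides.
- canister: Slim straight-sided aluminium cylinder with a thin dark band, 36 diameter and 120 high, about 0.14 kg. Can be gripped near its top (about 105 high). Origin: centre of its underside; z up.
- tin: Low round steel specimen tin with a window in its lid, to be fetched; 44 diameter up to 25 high, lid 45.6 diameter from 25 to 38 high, about 0.07 kg. Grip it across the lid, about 28 high, once the tall containers round it are gone. Origin: centre of its underside; z up.
- caddy: Fixed steel caddy, a shallow open tray 160 (its x) x 190 (its y) with rim walls 4 thick and 16 high and a thin handle on each y side; inner floor 4 above its underside. The tin stands at about x = +30, y = 0; the three tall containers stand, in an order that changes, at about (30, +54), (30, -54) and (-24, 0). Its -x side is turned towards the robot. Origin: centre of its underside; z up.
- tray: Fixed empty white plastic holding tray, 180 (its x) x 206 (its y), walls 5 thick and 14 high, inner floor 5 above its underside; room for the three tall containers side by side. Origin: centre of its underside; z up.
- mat: Fixed white examination board, 160 x 160 x 6, with a black printed ring of 58 outer diameter at its centre and scale ticks along one edge. Origin: centre of its underside (the ring's centre lies 6 above it); z up.
- stopper: Black rubber stopper, 24 diameter at its top, 20 high, standing in a front corner of the caddy, at about (-55, +70) in its frame; not to be moved. Origin: centre of its underside.
- weight: Small brass knobbed weight, 20 diameter, 23 high, standing in the other front corner of the caddy, at about (-55, -70) in its frame; not to be moved. Origin: centre of its underside.
- loupe: Black round loupe, 32 diameter, 30 high, standing on the examination board's corner at about (+58, +58) in its frame; not to be moved. Origin: centre of its underside.
Not all that is in view belongs to the job. Leave any red look-alike of the tin alone.

How it is judged:
By the outcome, as a careful person would: the job done as asked, in the order asked, and still so for the second after the job is handed in, with the robot touching nothing.
It also fails if it takes over 144 s, if anything falls off the work surface, if the arm or the gripper's body presses on something with over 40 N, if the wrist force passes 120 N, or if a joint passes its speed limit or range.

### The arm

A 6-joint arm with a two-finger parallel gripper is mounted at the origin on the work surface. World frame = base frame: x ahead of the robot, y to its left, z up, the work surface at z = 0. Lengths are in m, angles in rad, forces in N, time in s.
With the tool pointing down it reaches from about 0.275 to 0.975 m from the base axis. Payload 8.4 kg.
Tool frame: the origin (TCP) lies at the very end of the fingers, on their centre line; the grasp point (between the pads) lies 19 mm behind it; z points along the fingers, x is the direction in which the jaws open and shut, and the axes are right-handed (so a half turn about z gives the same grasp; the last joint's range is limited). The gripper opens to 92 mm and grips with 3 to 60 N. Pads are 20 mm wide; open, the fingers measure 128 mm over their backs; the gripper's body (75 mm by 189 mm) begins 69 mm behind the grasp point.
Start: joints at [1.244, 0.353, 1.633, -0, 1.155, -0.002], TCP at [0.199, 0.592, 0.215] pointing down, gripper open.
Joint ranges: [-2.63, 2.63], [-0.92, 2.1], [0.06, 2.66], [-1.3, 4.44], [0, 2.69], [-3.02, 3.02]. Speed limits (rad/s): [2.22, 2.22, 2.79, 3.14, 3.14, 3.14].

### API

Orientations are given as a unit quaternion [w, x, y, z].
In Python, from cell import ctrl gives the robot as it stands.
- The arm moves only by the shell command python3 -m crank 'ROWS' [FORCE]. ROWS is JSON, a list of rows, each a list of 5 numbers: the shift along the tool's x, y, z in mm, then the turn about the tool's z in degrees, then the finger opening in mm, from 0 to 91.9. A call has 1 to 10 rows; each row is the pose to reach, as a shift and turn from the pose commanded when the call began, along the tool's axes at that moment; what a row does not reach only later rows make up. A row lasts 1/10 s, in which the tool goes at most 50 mm and 8.59 degrees, less where a joint would pass 70% of its speed; a pose out of reach is approached as far as the arm can. A call with a gripper value outside its range is refused whole. The fingers move at their own pace and stop on an object; FORCE is the grip in N (left out, the last holds). Time passes only in rows, so rows that repeat a pose let the fingers close. It gives the time, the measured TCP pose, the force and the opening at its end, in the units of the state.
- ctrl.get_obs(): the state, without advancing time (a new reading comes with each control period).
- ctrl.grab_frame(name): name is "scene" or "side" or "wrist"; returns the picture (384x512x3 uint8, red, green, blue); there is no depth.
- ctrl.get_calibration(name): a dict with "mtx" (3x3 intrinsics, pixels), "rvec" (rotation vector, rad) and "tvec" (3), from world to camera coordinates, as OpenCV has them. Camera axes: x right, y down, z forward; pixel columns grow to the right and rows downward; lengths in m; the calibration is good to about 2 mm. A picture is of the moment at which its call begins: read the wrist's pose just before it. get_calibration takes no time and is no camera call; for the wrist camera it gives the pose at the moment of the call.
- ctrl.close_job(): hands the job in, once; it reports no verdict.
Trained networks look in the newest picture that a camera, given by its name, has taken for a name from the list of things; names that differ only in an ending like _2 or _b are one class to them, and where a whole thing is asked for, a point or a joint stands for the part that bears it (a point fixed in the world has none). Each returns a list of dicts, best first, with "score" (0 to 1); they miss things now and then, are a little off and sometimes report something else, mostly with a low value. They report only what shows in the picture. A call takes as long as a camera call. They do not tell look-alikes from the thing itself.
- ctrl.boxes_of(thing, camera): "location" ([column, row] in pixels, amid what is visible of it).
- ctrl.landmark_of(thing, camera): "location" ([column, row] in pixels: a listed point, or the origin of a listed thing).
The state is a dict: "time_s": time; "joint_pos": joint angles; "dq": joint speeds; "tau": joint torques, N m; "eef_pos": TCP position; "orientation": TCP orientation; "wrist_force": force on the tool from outside, world axes, zero at the start; "ft_torque": the same for the moment, N m; "width": opening from 0.0 (shut) to 1.0 (fully open).
Only numpy, scipy, OpenCV 4.12 (cv2) and the standard library are available. Lean on these libraries where they do the work, as an engineer would, in place of code of your own. Each camera call takes 0.05 s, during which the arm holds its last target.

## Working session

There is one attempt and no reset: what is moved stays moved. The work goes in short steps, Python scripts to look and compute and a shell command to move; the robot and the scene stay as the last step left them, time stands still between calls to the robot, and variables do not carry over. Pictures are saved under pics/ and viewed, and the job is handed in when it is done.

```bash
ls; mkdir -p pics
cat > h.py <<'E'
from cell import ctrl
import cv2,numpy as np
def cal(n):
    c=ctrl.get_calibration(n);R=cv2.Rodrigues(np.array(c["rvec"],float))[0]
    return np.array(c["mtx"]),R,np.array(c["tvec"],float).ravel()
def ray(c,px,z):
    K,R,t=c
    d=R.T@np.linalg.inv(K)@np.array([px[0],px[1],1.]);o=-R.T@t
    return (o+d*(z-o[2])/d[2])
def proj(c,P):
    K,R,t=c
    p=K@(R@np.array(P,float)+t);return p[:2]/p[2]
def grab(n,f):
    c=cal(n);im=ctrl.grab_frame(n);cv2.imwrite("pics/"+f,im[:,:,::-1]);return im,c
E
python3 - <<'E'
from h import *
o=ctrl.get_obs();print(o)
for n in("scene","side"):
    im,c=grab(n,n+"0.png")
    for t in["amber_bottle","square_bottle","canister","tin","caddy","tray","mat","stopper","weight","loupe"]:
        r=ctrl.landmark_of(t,n)
        for d in r[:3]: print(n,t,np.round(d["location"]),round(d["score"],2),np.round(ray(c,d["location"],0.0),4))
print(ctrl.get_obs()["time_s"])
E
```

```text
pics
{'time_s': 0.0, 'joint_pos': array([ 1.24358836e+00,  3.53602043e-01,  1.63411325e+00, -1.75723737e-05,
        1.15519025e+00, -2.38655738e-03]), 'dq': array([-6.17529861e-04,  7.14479773e-04, -4.31303928e-04,  1.27040616e-03,
        5.00556303e-05,  5.35272793e-04]), 'tau': array([ 2.66794297e-03, -5.93860602e+01, -3.34211111e+01,  7.01899873e-02,
        2.36179488e-02, -8.55172198e-05]), 'eef_pos': array([0.19930564, 0.5918642 , 0.21390142]), 'orientation': array([ 3.88276288e-04,  8.12136760e-01,  5.83466753e-01, -5.29364424e-04]), 'wrist_force': array([ 0.04486703,  0.69061433, -0.98194424]), 'ft_torque': array([-0.01974838, -0.01660774,  0.00860553]), 'width': 1.0016592684347194}
scene amber_bottle [338. 177.] 0.61 [0.4979 0.2552 0.    ]
scene square_bottle [326. 196.] 0.73 [0.5559 0.2041 0.    ]
scene canister [368. 192.] 0.66 [0.5648 0.3213 0.    ]
scene canister [352. 192.] 0.32 [0.5562 0.2761 0.    ]
scene tin [350. 192.] 0.9 [0.5551 0.2736 0.    ]
scene tin [405. 225.] 0.71 [0.6807 0.377  0.    ]
scene tin [149. 207.] 0.52 [ 0.5137 -0.2692  0.    ]
scene caddy [342.
[... 393 characters left out ...]
   ]
scene loupe [173. 220.] 0.46 [ 0.5674 -0.2058  0.    ]
side amber_bottle [249. 141.] 0.7 [0.5658 0.3379 0.    ]
side amber_bottle [232. 157.] 0.67 [0.5061 0.2476 0.    ]
side square_bottle [252. 151.] 0.24 [0.5695 0.2785 0.    ]
side canister [250. 140.] 0.67 [0.568  0.3455 0.    ]
side tin [281. 132.] 0.47 [0.6748 0.3884 0.    ]
side tin [254. 150.] 0.36 [0.5768 0.279  0.    ]
side caddy [239. 157.] 0.71 [0.5279 0.2458 0.    ]
side tray [259. 204.] 0.95 [0.5622 0.0061 0.    ]
side mat [251. 280.] 0.67 [ 0.5188 -0.2592  0.    ]
side stopper [222. 144.] 0.6 [0.4797 0.3303 0.    ]
side weight [221. 167.] 0.52 [0.4734 0.1922 0.    ]
side loupe [272. 260.] 0.61 [ 0.5698 -0.2024  0.    ]
1.1
```

Run:
```python
import cv2,numpy as np
a=cv2.imread("pics/scene0.png");b=cv2.imread("pics/side0.png")
cv2.imwrite("pics/s1.png",cv2.resize(a,(800,600),interpolation=3));cv2.imwrite("pics/s2.png",cv2.resize(b,(800,600),interpolation=3))
```

```text
(no output)
```

View pics/s1.png

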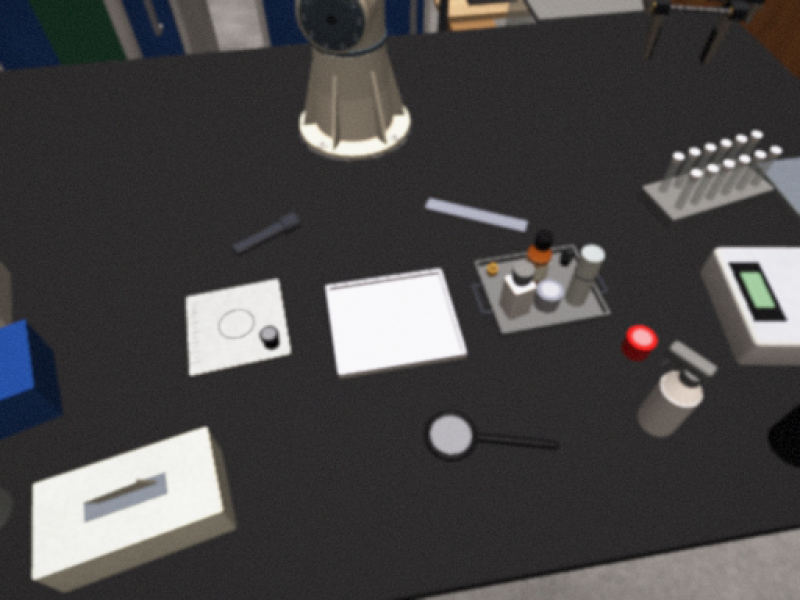

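View pics/s2.png

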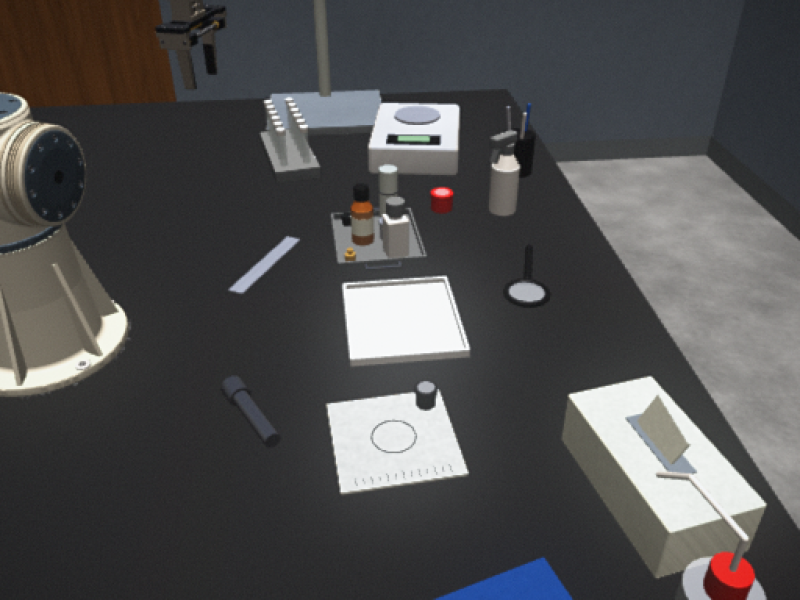

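The views show amber at the caddy's front, the square bottle on its -y side and the canister on its +y side, with the steel tin at (549,293) in the enlarged scene. The red tin at (641,341) is the look-alike. Next I'll measure the yaws roughly.

Run:
```python
from h import *
c=cal("scene");s=.64
def q(name,pts,z):
    P=[ray(c,(x*s,y*s),z)[:2] for x,y in pts];P=np.array(P)
    print(name,"centre",P.mean(0).round(4),"sides",[np.linalg.norm(P[i]-P[(i+1)%4]).round(3) for i in range(4)],"ang",[np.degrees(np.arctan2(*(P[(i+1)%4]-P[i])[::-1])).round(1) for i in range(4)])
q("caddy",[(475,262),(577,246),(609,312),(504,332)],.016)
q("tray",[(325,284),(443,269),(466,353),(340,375)],.014)
q("mat",[(185,296),(279,280),(291,353),(190,374)],.006)
c2=cal("wrist");print("wrist cam pos",(-c2[1].T@c2[2]).round(3),"axis",c2[1][2].round(3),c2[0])
for n in("scene","side"):
    cc=cal(n);print(n,(-cc[1].T@cc[2]).round(3))
```

```text
caddy centre [0.5356 0.2649] sides [np.float64(0.195), np.float64(0.152), np.float64(0.185), np.float64(0.156)] ang [np.float64(92.0), np.float64(0.2), np.float64(-86.8), np.float64(-176.3)]
tray centre [0.558  0.0012] sides [np.float64(0.211), np.float64(0.179), np.float64(0.203), np.float64(0.186)] ang [np.float64(89.9), np.float64(-0.2), np.float64(-88.0), np.float64(-177.7)]
mat centre [ 0.5215 -0.2607] sides [np.float64(0.164), np.float64(0.158), np.float64(0.16), np.float64(0.162)] ang [np.float64(93.2), np.float64(4.9), np.float64(-85.4), np.float64(-173.9)]
wrist cam pos [0.137 0.614 0.385] axis [ 0.228 -0.078 -0.971] [[282.75060945   0.         250.67691693]
 [  0.         282.75060945 189.30755468]
 [  0.           0.           1.        ]]
scene [ 1.107 -0.08   0.794]
side [ 0.463 -0.959  0.706]
```

```bash
python3 -m crank '[[0,0,-30,0,90],[-10,20,-60,-3,90],[-35,65,-90,-6,90],[-65,115,-116,-9,90],[-95,170,-116,-12,90],[-125,225,-116,-15,90],[-155,280,-116,-18,90],[-185,335,-116,-20.6,90],[-207,375,-116,-20.6,90],[-217,390,-116,-20.6,90]]' 30
python3 -m crank '[[0,0,0,0,90],[0,0,0,0,90],[0,0,0,0,90]]'
python3 - <<'E'
from h import *
o=ctrl.get_obs();print(o["eef_pos"],o["orientation"],o["time_s"])
im,c=grab("wrist","w0.png")
cv2.imwrite("pics/w0b.png",cv2.resize(im[:,:,::-1],(800,600),interpolation=3))
for t in["amber_bottle","square_bottle","canister","tin","caddy","tray","stopper","weight"]:
    for d in ctrl.landmark_of(t,"wrist")[:2]: print(t,np.round(d["location"],1),round(d["score"],2),np.round(ray(c,d["location"],0.004),4))
E
```

```text
time_s: 2.1
eef_pos: [0.4772, 0.2873, 0.3307]
orientation: [0.0, 0.695, 0.719, 0.0]
wrist_force: [0.9, 0.2, -0.1]
width: 0.981
time_s: 2.4
eef_pos: [0.4754, 0.2897, 0.3304]
orientation: [-0.0, 0.695, 0.719, 0.0]
wrist_force: [-0.6, 0.4, -0.4]
width: 0.979
[0.47542176 0.2896698  0.33042125] [-2.45224216e-04  6.94588542e-01  7.19407185e-01  2.85095235e-06] 2.4
amber_bottle [232.2 173.7] 0.57 [0.5044 0.2572 0.004 ]
square_bottle [205.1 208.1] 0.91 [0.5704 0.2085 0.004 ]
canister [265.1 207.6] 0.78 [0.5656 0.3188 0.004 ]
tin [294.8 264.7] 0.95 [0.6793 0.3817 0.004 ]
caddy [233.4 193.6] 0.64 [0.5411 0.26   0.004 ]
tray [ 92.6 199.9] 0.93 [0.5619 0.0031 0.004 ]
stopper [270.6 162.8] 0.52 [0.4825 0.3247 0.004 ]
weight [196. 160.] 0.63 [0.4821 0.1928 0.004 ]
```

View pics/w0b.png

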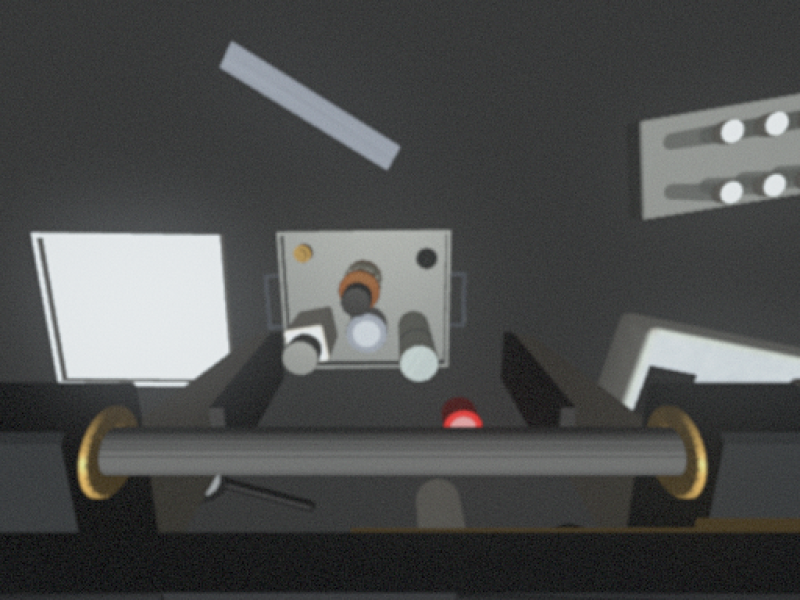

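The true steel tin is at (366,332) in the wrist view and the red look-alike at (462,418). I'll enlarge the caddy to pick out the cap-top centres.

Run:
```python
import cv2
a=cv2.imread("pics/w0.png")[140:245,165:305]
a=cv2.convertScaleAbs(a,alpha=1.5,beta=10)
cv2.imwrite("pics/w0c.png",cv2.resize(a,None,fx=5.7,fy=5.7,interpolation=3))
```

```text
(no output)
```

View pics/w0c.png

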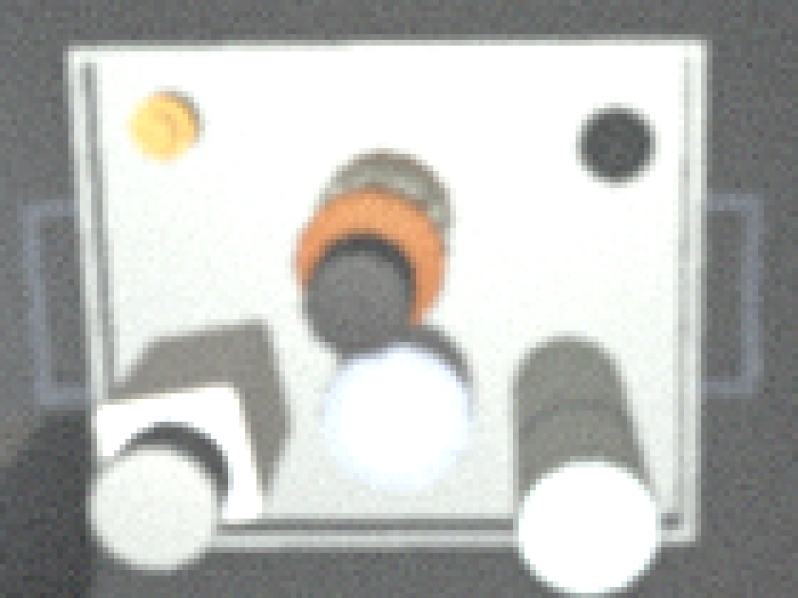

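```bash
cat >> h.py <<'E'
def tool(o):
    q=o["orientation"];from scipy.spatial.transform import Rotation as Ro
    R=Ro.from_quat([q[1],q[2],q[3],q[0]]).as_matrix();return R
def delta(target):
    o=ctrl.get_obs();R=tool(o)
    return (R.T@(np.array(target)-o["eef_pos"])*1000).round(1), np.degrees(np.arctan2(R[1,0],R[0,0])).round(2), R[:,2].round(4)
E
python3 - <<'E'
from h import *
c=cal("wrist")
P={}
for n,u,v,z in[("amber",358,302,.118),("square",154,508,.112),("canister",587,527,.124),("tin",396,418,.042),("stopper",616,145,.024),("weight",163,125,.027),("c1",66,47,.016),("c2",706,40,.016),("c3",697,545,.016)]:
    P[n]=ray(c,(165+(u+.5)/5.7-.5,140+(v+.5)/5.7-.5),z);print(n,P[n].round(4))
cc=cal("scene");im=cv2.imread("pics/scene0.png")
for n in P: print(n,proj(cc,P[n]).round(1)/.64)
# fit caddy frame
m={"amber":(-24,0),"square":(30,-54),"canister":(30,54),"tin":(30,0),"stopper":(-55,70),"weight":(-55,-70),"c1":(-80,-95),"c2":(-80,95),"c3":(80,95)}
A=np.array([m[k] for k in m])/1000;B=np.array([P[k][:2] for k in m])
a0=A.mean(0);b0=B.mean(0);U,S,V=np.linalg.svd((A-a0).T@(B-b0));R=V.T@U.T
print("yaw",np.degrees(np.arctan2(R[1,0],R[0,0])),"centre",b0-R@a0);print(dict(zip(m,((B-b0)-(A-a0)@R.T).round(4).tolist())))
print(delta([P["amber"][0],P["amber"][1],.105+.0]))
E
```

```text
amber [0.5101 0.2575 0.118 ]
square [0.5684 0.2054 0.112 ]
canister [0.5647 0.3161 0.124 ]
tin [0.5656 0.2635 0.042 ]
stopper [0.4837 0.3264 0.024 ]
weight [0.482 0.192 0.027]
c1 [0.4612 0.1611 0.016 ]
c2 [0.4524 0.3523 0.016 ]
c3 [0.6141 0.3602 0.016 ]
amber [544.21875 235.625  ]
square [523.125  269.0625]
canister [592.03125 253.4375 ]
tin [549.0625 290.625 ]
stopper [566.09375 256.875  ]
weight [493.28125 264.375  ]
c1 [472.8125 261.875 ]
c2 [572.65625 245.46875]
c3 [610.625   315.15625]
yaw 1.9599886782607212 centre [0.53660161 0.2604243 ]
{'amber': [-0.0025, -0.0021], 'square': [-0.0001, -0.0021], 'canister': [-0.0, 0.0007], 'tin': [-0.001, 0.0021], 'stopper': [0.0045, -0.0021], 'weight': [-0.002, 0.0034], 'c1': [0.0013, -0.0016], 'c2': [-0.001, -0.0004], 'c3': [0.0008, 0.0021]}
(array([-33.1,  33.2, 225.4]), np.float64(92.03), array([ 0.,  0., -1.]))
```

```bash
python3 -m crank '[[-16,16,20,0,55],[-33,33,60,0,55],[-33,33,100,0,55],[-33,33,135,0,55],[-33,33,165,0,55],[-33,33,190,0,55],[-33,33,212,0,55],[-33,33,230,0,55],[-33,33,240,0,55],[-33,33,244,0,55]]' 25
python3 -m crank '[[0,0,0,0,55],[0,0,0,0,55]]'
python3 - <<'E'
from h import *
print(delta([.5101,.2575,.086]))
im,c=grab("wrist","w1.png")
i2,_=grab("scene","s3.png")
a=cv2.resize(im[100:384,80:400,::-1],None,fx=1.4,fy=1.4);b=cv2.resize(i2[120:230,280:420,::-1],(350,275),interpolation=3)
v=np.zeros((400,800,3),np.uint8);v[:a.shape[0],:a.shape[1]]=a[:400];v[:275,450:]=b;cv2.imwrite("pics/v1.png",v)
E
```

```text
time_s: 3.85
eef_pos: [0.5097, 0.257, 0.0856]
orientation: [-0.0, 0.695, 0.719, -0.001]
wrist_force: [0.6, 0.6, -0.0]
width: 0.597
time_s: 4.05
eef_pos: [0.5107, 0.2574, 0.0873]
orientation: [0.0, 0.695, 0.719, 0.001]
wrist_force: [0.4, 0.0, -0.5]
width: 0.6
(array([ 0.1, -0.6,  1.3]), np.float64(91.99), array([ 1.1e-03,  5.0e-04, -1.0e+00]))
```

View pics/v1.png

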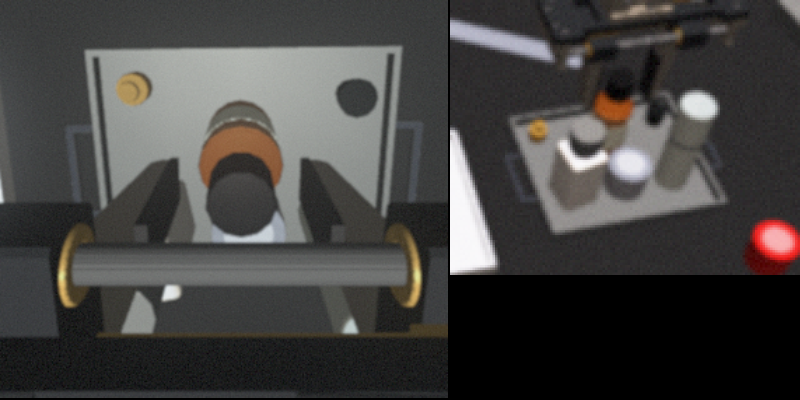

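The fingers straddle the amber cap, which is centred at (240,200), so I can close.

```bash
python3 -m crank '[[0,0,0,0,20],[0,0,0,0,20],[0,0,0,0,20],[0,0,0,0,20],[0,0,0,0,20],[0,0,0,0,20]]' 25
python3 -m crank '[[0,0,-4,0,20],[0,0,-12,0,20],[0,0,-25,0,20],[0,0,-45,0,20],[0,0,-65,0,20],[0,0,-80,0,20],[0,0,-88,0,20],[0,0,-90,0,20],[0,0,-90,0,20]]'
python3 - <<'E'
from h import *
for n in ("tray","mat"):
  c=cal("scene");ctrl.grab_frame("scene")
  for d in ctrl.landmark_of(n,"scene")[:1]: print(n,ray(c,d["location"],0.004).round(4))
o=ctrl.get_obs();print(o["eef_pos"])
im,c=grab("wrist","w2.png");i2,_=grab("side","s4.png")
a=cv2.resize(im[100:384,80:400,::-1],None,fx=1.4,fy=1.4);b=cv2.resize(i2[90:200,180:320,::-1],(350,275),interpolation=3)
v=np.zeros((400,800,3),np.uint8);v[:a.shape[0],:a.shape[1]]=a[:400];v[:275,450:]=b;cv2.imwrite("pics/v2.png",v)
# tray frame targets: centre .560,.002 
for x,y in[(.600,.002),(.520,.057),(.520,-.053)]: print(delta([x,y,o["eef_pos"][2]]))
E
```

```text
time_s: 4.75
eef_pos: [0.5102, 0.2572, 0.0865]
orientation: [0.0, 0.695, 0.719, 0.0]
wrist_force: [-0.2, 0.7, 1.7]
width: 0.3
time_s: 5.65
eef_pos: [0.5101, 0.2571, 0.1766]
orientation: [0.0, 0.695, 0.719, 0.0]
wrist_force: [0.9, 0.6, -1.8]
width: 0.299
tray [ 0.5648 -0.003   0.004 ]
mat [ 0.5296 -0.2606  0.004 ]
[0.5096989  0.25695124 0.17564718]
(array([-2.58e+02,  8.12e+01,  2.00e-01]), np.float64(91.99), array([-9.e-04, -5.e-04, -1.e+00]))
(array([-200.2,    3.2,    0.3]), np.float64(91.99), array([-9.e-04, -5.e-04, -1.e+00]))
(array([-3.102e+02, -6.000e-01,  3.000e-01]), np.float64(91.99), array([-9.e-04, -5.e-04, -1.e+00]))
```

View pics/v2.png

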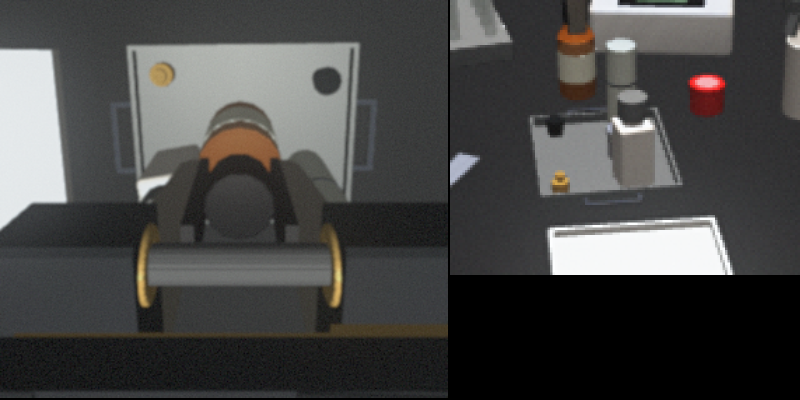

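Amber is held and upright. I'll carry it straight along -y to the tray's near right spot.

```bash
python3 -m crank '[[-10,0,0,0,20],[-30,0,0,0,20],[-65,0,0,0,20],[-105,0,0,0,20],[-145,0,0,0,20],[-185,0,0,0,20],[-225,0,0,0,20],[-262,0,0,0,20],[-290,0,0,0,20],[-305,0,0,0,20]]'
python3 -m crank '[[-5,0,5,0,20],[-5,0,20,0,20],[-5,0,40,0,20],[-5,0,57,0,20],[-5,0,70,0,20],[-5,0,80,0,20],[-5,0,85,0,20],[-5,0,87,0,20],[-5,0,88,0,20],[-5,0,88,0,20]]'
python3 - <<'E'
from h import *
o=ctrl.get_obs();print(o["eef_pos"],o["wrist_force"])
i2,_=grab("side","s5.png");i3,_=grab("scene","s6.png")
v=np.hstack([cv2.resize(i2[100:260,180:320,::-1],(350,400),interpolation=3),cv2.resize(i3[120:260,180:330,::-1],(430,400),interpolation=3)]);cv2.imwrite("pics/v3.png",v)
E
```

```text
time_s: 6.95
eef_pos: [0.5203, -0.0502, 0.1764]
orientation: [0.0, 0.695, 0.719, -0.0]
wrist_force: [-0.1, 0.9, -0.9]
width: 0.3
time_s: 7.95
eef_pos: [0.5213, -0.0527, 0.0888]
orientation: [0.0, 0.695, 0.719, 0.0]
wrist_force: [-0.5, 0.3, -1.2]
width: 0.304
[ 0.5212718  -0.05270411  0.08883711] [-0.47494321  0.34395238 -1.24999929]
```

View pics/v3.png

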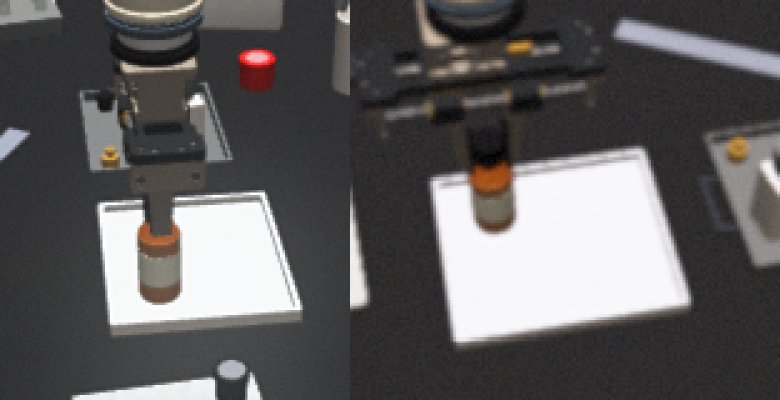

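```bash
python3 -m crank '[[0,0,0.7,0,20],[0,0,1.2,0,20],[0,0,1.2,0,20]]'
python3 -m crank '[[0,0,0.4,0,20],[0,0,0.8,0,20],[0,0,0.8,0,20]]'
```

```text
time_s: 8.35
eef_pos: [0.5212, -0.0527, 0.0875]
orientation: [0.0, 0.695, 0.719, 0.0]
wrist_force: [0.3, -0.3, 1.3]
width: 0.293
time_s: 8.65
eef_pos: [0.5215, -0.0527, 0.0874]
orientation: [0.0, 0.695, 0.719, 0.0]
wrist_force: [-2.1, 0.6, 11.0]
width: 0.3
```

```bash
python3 -m crank '[[0,0,-0.6,0,30],[0,0,-0.6,0,45],[0,0,-0.6,0,50],[0,0,-0.6,0,50],[0,0,-10,0,50],[0,0,-35,0,50],[0,0,-70,0,55],[0,0,-100,0,55],[0,0,-110,0,55],[0,0,-110,0,55]]'
python3 - <<'E'
from h import *
print(delta([.5685,.2052,.080]))
i2,_=grab("side","s7.png");cv2.imwrite("pics/v4.png",cv2.resize(i2[100:260,180:320,::-1],(350,400),interpolation=3))
E
```

```text
time_s: 9.65
eef_pos: [0.5219, -0.0528, 0.198]
orientation: [0.001, 0.695, 0.719, 0.001]
wrist_force: [0.6, 0.5, 0.2]
width: 0.595
(array([256.3,  55.2, 118.1]), np.float64(91.99), array([ 3.2e-03, -4.0e-04, -1.0e+00]))
```

View pics/v4.png

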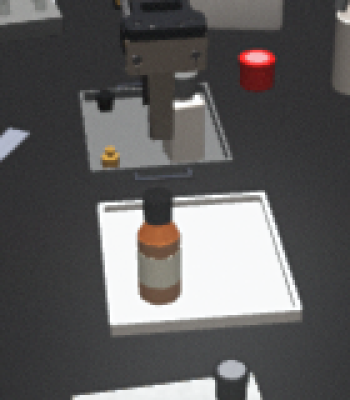

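Amber stands upright in the tray. Next is the square bottle.

```bash
python3 -m crank '[[40,10,0,0,55],[88,20,0,0,55],[136,30,0,0,55],[184,40,0,0,55],[230,50,0,0,55],[256,55,0,0,55],[256,55,15,0,55],[256,55,45,0,55],[256,55,75,0,55],[256,55,98,0,55]]'
python3 -m crank '[[0,0,10,0,55],[0,0,17,0,55],[0,0,20,0,55],[0,0,20,0,55]]'
python3 - <<'E'
from h import *
print(delta([.5685,.2052,.080]))
im,c=grab("wrist","w3.png")
cv2.imwrite("pics/v5.png",cv2.resize(im[100:384,80:400,::-1],None,fx=1.6,fy=1.6))
E
```

```text
time_s: 10.7
eef_pos: [0.5646, 0.2033, 0.0944]
orientation: [-0.001, 0.695, 0.719, -0.002]
wrist_force: [-1.1, 0.4, -0.0]
width: 0.597
time_s: 11.1
eef_pos: [0.5672, 0.2049, 0.0786]
orientation: [0.0, 0.695, 0.719, 0.0]
wrist_force: [0.0, -0.7, 0.5]
width: 0.598
(array([ 0.2,  1.3, -1.4]), np.float64(91.98), array([ 3.e-04,  1.e-04, -1.e+00]))
```

View pics/v5.png

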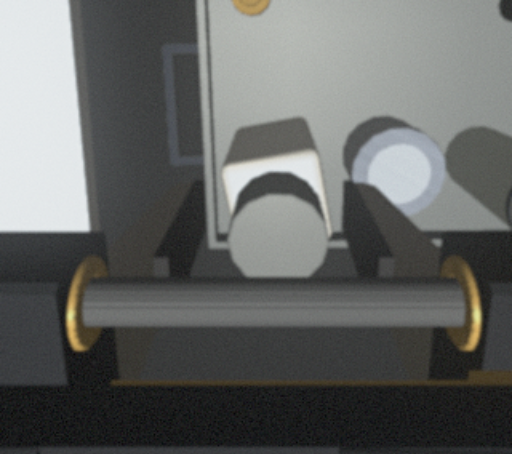

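```bash
python3 -m crank '[[0,1,-2,0,55],[0,1,-4.4,0,55],[0,1,-4.4,0,40],[0,1,-4.4,0,25],[0,1,-4.4,0,25],[0,1,-4.4,0,25],[0,1,-4.4,0,25],[0,1,-4.4,0,25]]' 25
python3 -m crank '[[0,0,-4,0,25],[0,0,-12,0,25],[0,0,-25,0,25],[0,0,-45,0,25],[0,0,-65,0,25],[0,0,-80,0,25],[0,0,-88,0,25],[0,0,-90,0,25],[0,0,-90,0,25]]'
python3 - <<'E'
from h import *
o=ctrl.get_obs()
for x,y in[(.600,.002)]: print(delta([x,y,o["eef_pos"][2]]))
i2,_=grab("side","s8.png");cv2.imwrite("pics/v6.png",cv2.resize(i2[60:220,180:320,::-1],(350,400),interpolation=3))
E
```

```text
time_s: 11.95
eef_pos: [0.5681, 0.2052, 0.083]
orientation: [0.0, 0.695, 0.719, 0.0]
wrist_force: [0.1, 0.3, 2.6]
width: 0.365
time_s: 12.85
eef_pos: [0.5678, 0.2051, 0.1728]
orientation: [-0.0, 0.695, 0.719, -0.0]
wrist_force: [-0.3, -0.1, -1.1]
width: 0.363
(array([-204.1,   25.1,    0. ]), np.float64(91.99), array([-1.e-04, -0.e+00, -1.e+00]))
```

View pics/v6.png

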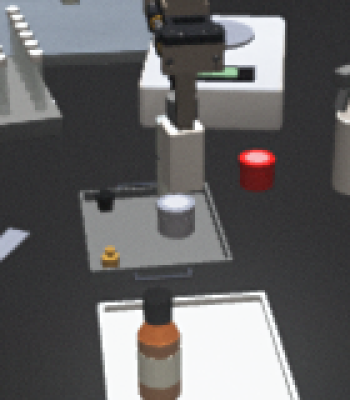

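```bash
python3 -m crank '[[-10,1,0,0,25],[-32,4,0,0,25],[-70,9,0,0,25],[-110,14,0,0,25],[-150,19,0,0,25],[-180,23,0,0,25],[-198,25,0,0,25],[-204,25,0,0,25],[-204,25,10,0,25],[-204,25,30,0,25]]'
python3 -m crank '[[0,0,18,0,25],[0,0,34,0,25],[0,0,46,0,25],[0,0,54,0,25],[0,0,57,0,25],[0,0,58,0,25],[0,0,58.7,0,25],[0,0,58.7,0,25]]'
python3 -m crank '[[0,0,0.4,0,25],[0,0,0.8,0,25],[0,0,0.8,0,25]]'
```

```text
time_s: 13.9
eef_pos: [0.6007, 0.0026, 0.143]
orientation: [0.001, 0.695, 0.719, 0.001]
wrist_force: [0.5, 0.1, -0.9]
width: 0.361
time_s: 14.7
eef_pos: [0.6004, 0.0021, 0.0847]
orientation: [0.0, 0.695, 0.719, 0.0]
wrist_force: [0.4, -0.5, -1.0]
width: 0.364
time_s: 15.0
eef_pos: [0.6005, 0.0021, 0.084]
orientation: [0.0, 0.695, 0.719, 0.0]
wrist_force: [0.6, 0.1, 3.8]
width: 0.363
```

```bash
python3 -m crank '[[0,0,-0.3,0,40],[0,0,-0.3,0,50],[0,0,-0.3,0,55],[0,0,-0.3,0,55],[0,0,-10,0,55],[0,0,-35,0,55],[0,0,-70,0,58],[0,0,-105,0,58],[0,0,-120,0,58],[0,0,-120,0,58]]'
python3 - <<'E'
from h import *
print(delta([.565,.3158,.090]))
i2,_=grab("side","s9.png");cv2.imwrite("pics/v7.png",cv2.resize(i2[60:220,180:320,::-1],(350,400),interpolation=3))
E
```

```text
time_s: 16.0
eef_pos: [0.6015, 0.0021, 0.2059]
orientation: [0.002, 0.695, 0.719, 0.002]
wrist_force: [0.9, -0.2, -0.6]
width: 0.632
(array([314.8, -26.1, 115.7]), np.float64(91.99), array([ 0.0046,  0.    , -1.    ]))
```

View pics/v7.png

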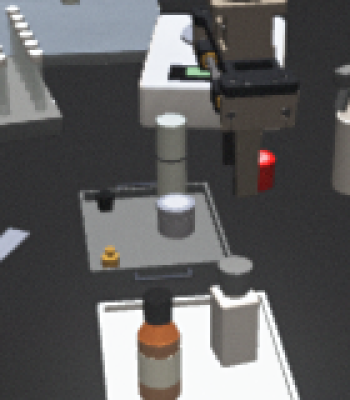

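Both bottles are standing. Next is the canister.

```bash
python3 -m crank '[[40,-3,0,0,58],[88,-7,0,0,58],[136,-11,0,0,58],[184,-15,0,0,58],[232,-19,0,0,58],[275,-22,0,0,58],[305,-24,0,0,58],[314,-25,0,0,58],[314,-25,15,0,58],[314,-25,40,0,58]]'
python3 -m crank '[[0,0,22,0,58],[0,0,44,0,58],[0,0,60,0,58],[0,0,70,0,58],[0,0,75,0,58],[0,0,75,0,58]]'
python3 - <<'E'
from h import *
print(delta([.565,.3158,.090]))
im,c=grab("wrist","w4.png")
cv2.imwrite("pics/v8.png",cv2.resize(im[100:384,80:400,::-1],None,fx=1.6,fy=1.6))
E
```

```text
time_s: 17.05
eef_pos: [0.5646, 0.3142, 0.1624]
orientation: [0.0, 0.695, 0.719, 0.0]
wrist_force: [-0.3, -0.1, 0.2]
width: 0.629
time_s: 17.65
eef_pos: [0.5641, 0.3146, 0.0878]
orientation: [-0.0, 0.695, 0.719, -0.0]
wrist_force: [0.6, -0.4, -0.0]
width: 0.634
(array([ 1.2,  0.9, -2.2]), np.float64(91.97), array([-6.e-04, -4.e-04, -1.e+00]))
```

View pics/v8.png

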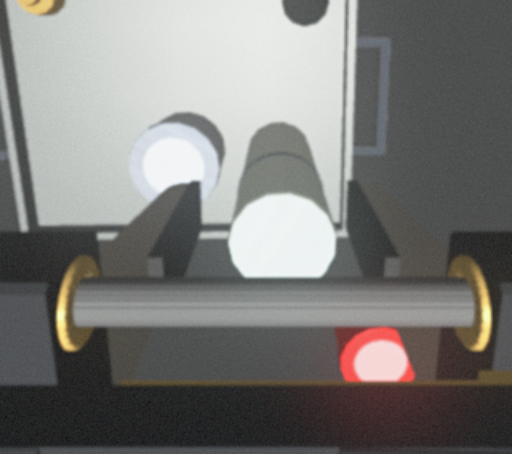

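```bash
python3 -m crank '[[1,0.5,-1,0,58],[2,1,-2,0,58],[2,1,-2,0,45],[2,1,-2,0,28],[2,1,-2,0,28],[2,1,-2,0,28],[2,1,-2,0,28],[2,1,-2,0,28]]' 25
python3 -m crank '[[0,0,-4,0,28],[0,0,-12,0,28],[0,0,-25,0,28],[0,0,-45,0,28],[0,0,-65,0,28],[0,0,-80,0,28],[0,0,-88,0,28],[0,0,-90,0,28],[0,0,-90,0,28]]'
python3 - <<'E'
from h import *
o=ctrl.get_obs()
for x,y in[(.520,.057)]: print(delta([x,y,o["eef_pos"][2]]))
im,c=grab("wrist","w5.png")
i2,_=grab("side","s10.png");cv2.imwrite("pics/v9.png",np.hstack([cv2.resize(i2[60:220,180:320,::-1],(350,400),interpolation=3),cv2.resize(im[100:384,80:400,::-1],(450,400))]))
E
```

```text
time_s: 18.5
eef_pos: [0.5652, 0.3172, 0.0905]
orientation: [-0.0, 0.695, 0.719, 0.0]
wrist_force: [-1.2, 0.8, 2.8]
width: 0.387
time_s: 19.4
eef_pos: [0.5649, 0.317, 0.1802]
orientation: [-0.0, 0.695, 0.719, -0.0]
wrist_force: [0.2, 0.1, -1.9]
width: 0.384
(array([-258.3,  -54. ,    0. ]), np.float64(91.99), array([-1.e-04, -1.e-04, -1.e+00]))
```

View pics/v9.png

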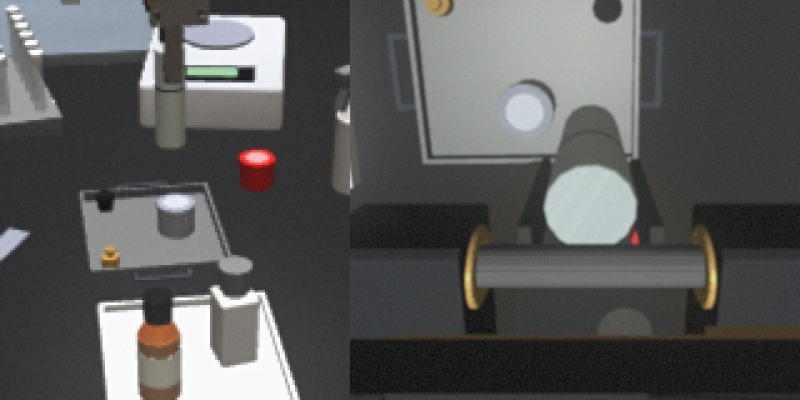

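```bash
python3 -m crank '[[-10,-2,0,0,28],[-32,-7,0,0,28],[-70,-15,0,0,28],[-110,-23,0,0,28],[-150,-31,0,0,28],[-190,-40,0,0,28],[-225,-47,0,0,28],[-248,-52,0,0,28],[-258,-54,0,0,28],[-258,-54,10,0,28]]'
python3 -m crank '[[0,0,18,0,28],[0,0,38,0,28],[0,0,54,0,28],[0,0,66,0,28],[0,0,74,0,28],[0,0,77,0,28],[0,0,78.7,0,28],[0,0,78.7,0,28]]'
python3 -m crank '[[0,0,0.4,0,28],[0,0,0.8,0,28],[0,0,0.8,0,28]]'
```

```text
time_s: 20.5
eef_pos: [0.5206, 0.0564, 0.1709]
orientation: [0.001, 0.695, 0.719, 0.001]
wrist_force: [-0.2, 0.5, -1.5]
width: 0.389
time_s: 21.3
eef_pos: [0.5205, 0.0575, 0.0919]
orientation: [0.0, 0.695, 0.719, 0.0]
wrist_force: [0.4, -0.1, -1.7]
width: 0.385
time_s: 21.6
eef_pos: [0.5206, 0.0574, 0.0915]
orientation: [0.0, 0.695, 0.719, 0.0]
wrist_force: [-0.4, 0.4, 1.4]
width: 0.387
```

```bash
python3 -m crank '[[0,0,0,0,40],[0,0,0,0,50],[0,0,0,0,58],[0,0,0,0,58],[0,0,-10,0,58],[0,0,-35,0,58],[0,0,-70,0,65],[0,0,-105,0,70],[0,0,-120,0,75],[0,0,-120,0,75]]'
python3 - <<'E'
from h import *
print(delta([.5656,.2630,.150]))
i2,_=grab("side","s11.png");i3,_=grab("scene","s12.png");cv2.imwrite("pics/v10.png",np.hstack([cv2.resize(i2[80:240,180:320,::-1],(350,400),interpolation=3),cv2.resize(i3[120:260,230:390,::-1],(450,400),interpolation=3)]))
E
```

```text
time_s: 22.6
eef_pos: [0.5217, 0.0576, 0.2139]
orientation: [0.002, 0.695, 0.719, 0.002]
wrist_force: [-0.4, -0.5, 0.2]
width: 0.819
(array([203.8,  50.6,  64.3]), np.float64(91.99), array([ 5.2e-03,  6.0e-04, -1.0e+00]))
```

View pics/v10.png

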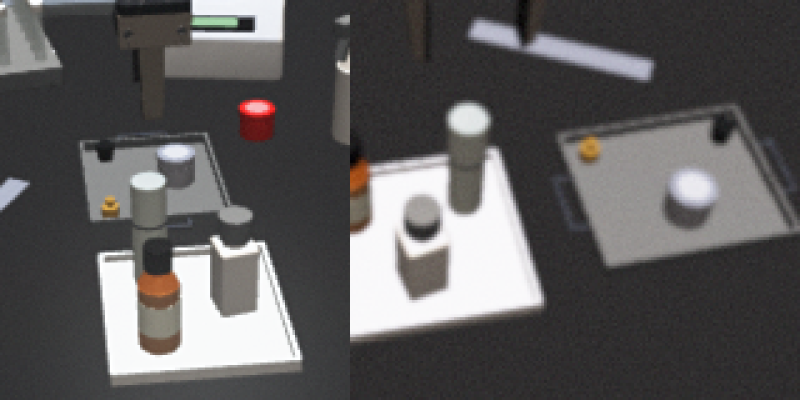

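All three stand in the tray. I'll hover over the steel tin and confirm it in a crop.

```bash
python3 -m crank '[[40,10,0,0,75],[85,21,10,0,75],[130,32,25,0,75],[170,42,45,0,75],[195,48,60,0,75],[204,50,64,0,75],[204,50,64,0,75],[204,50,64,0,75]]'
python3 - <<'E'
from h import *
im,c=grab("wrist","w6.png");print(ctrl.get_obs()["eef_pos"])
r=ctrl.landmark_of("tin","wrist");print([(np.round(d["location"],1),round(d["score"],2),ray(c,d["location"],.004).round(4)) for d in r])
r=ctrl.boxes_of("tin","wrist");print([(np.round(d["location"],1),round(d["score"],2),ray(c,d["location"],.035).round(4)) for d in r])
np.savez("c6.npz",K=c[0],R=c[1],t=c[2])
cv2.imwrite("pics/v11.png",cv2.resize(im[100:260,150:350,::-1],(800,640)[0:2],interpolation=3)[:600])
E
```

```text
time_s: 23.5
eef_pos: [0.5626, 0.2619, 0.1466]
orientation: [-0.0, 0.695, 0.719, -0.001]
wrist_force: [-0.3, -1.0, 0.6]
width: 0.818
[0.56291036 0.26174174 0.14716147]
[]
[(array([250.5, 186.1]), 0.73, array([0.5627, 0.2613, 0.035 ])), (array([ 67.4, 172.3]), 0.64, array([0.5547, 0.0754, 0.035 ]))]
```

View pics/v11.png

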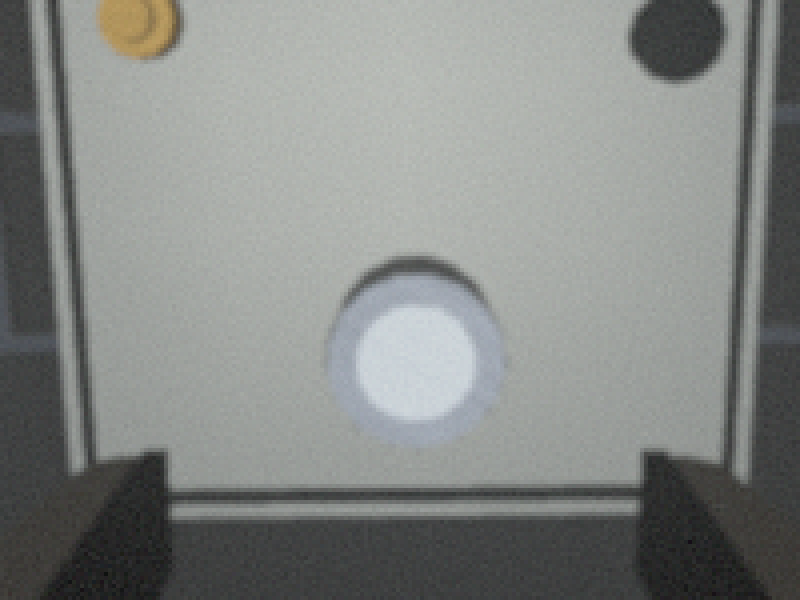

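Run:
```python
from h import *
d=np.load("c6.npz");c=(d["K"],d["R"],d["t"])
P=ray(c,(150+416.5/4-.5,100+361.5/4-.5),.042);print(P,delta([P[0],P[1],.013]))
```

```text
[0.56482476 0.2645342  0.042     ] (array([  2.6,   1.6, 134.7]), np.float64(91.92), array([ 8.e-04,  2.e-04, -1.e+00]))
```

The crop confirms the steel tin with the light window and no red. I'll descend on it.

```bash
python3 -m crank '[[2.5,2,20,0,75],[2.5,2,50,0,75],[2.5,2,80,0,75],[2.5,2,103,0,75],[2.5,2,120,0,75],[2.5,2,130,0,75],[2.5,2,133.5,0,75],[2.5,2,133.5,0,75]]'
python3 -m crank '[[0,0,0,0,60],[0,0,0,0,38],[0,0,0,0,38],[0,0,0,0,38],[0,0,0,0,38],[0,0,0,0,38],[0,0,0,0,38]]' 20
```

```text
time_s: 24.45
eef_pos: [0.5652, 0.2653, 0.0137]
orientation: [0.0, 0.695, 0.719, 0.0]
wrist_force: [-0.1, -0.4, -0.2]
width: 0.815
time_s: 25.15
eef_pos: [0.5651, 0.2657, 0.0138]
orientation: [0.0, 0.695, 0.719, 0.0]
wrist_force: [-0.6, -0.5, 5.7]
width: 0.488
```

```bash
python3 -m crank '[[0,0,-4,0,38],[0,0,-12,0,38],[0,0,-28,0,38],[0,0,-55,0,38],[0,0,-85,0,38],[0,0,-115,0,38],[0,0,-142,0,38],[0,0,-158,0,38],[0,0,-165,0,38],[0,0,-165,0,38]]'
python3 - <<'E'
from h import *
i2,c2=grab("side","s13.png");i3,c3=grab("scene","s14.png")
cv2.imwrite("pics/v12.png",np.hstack([cv2.resize(i2[230:330,200:300,::-1],(400,400),interpolation=3),cv2.resize(i3[165:255,105:195,::-1],(400,400),interpolation=3)]))
cv2.imwrite("pics/v13.png",cv2.resize(i2[:,:,::-1],(800,600)))
E
```

```text
time_s: 26.15
eef_pos: [0.5654, 0.2658, 0.1799]
orientation: [0.0, 0.695, 0.719, 0.001]
wrist_force: [0.4, 0.4, -0.4]
width: 0.49
```

View pics/v12.png

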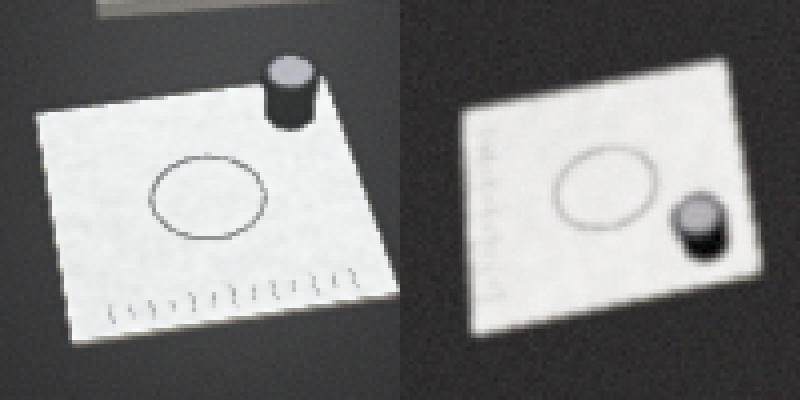

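View pics/v13.png

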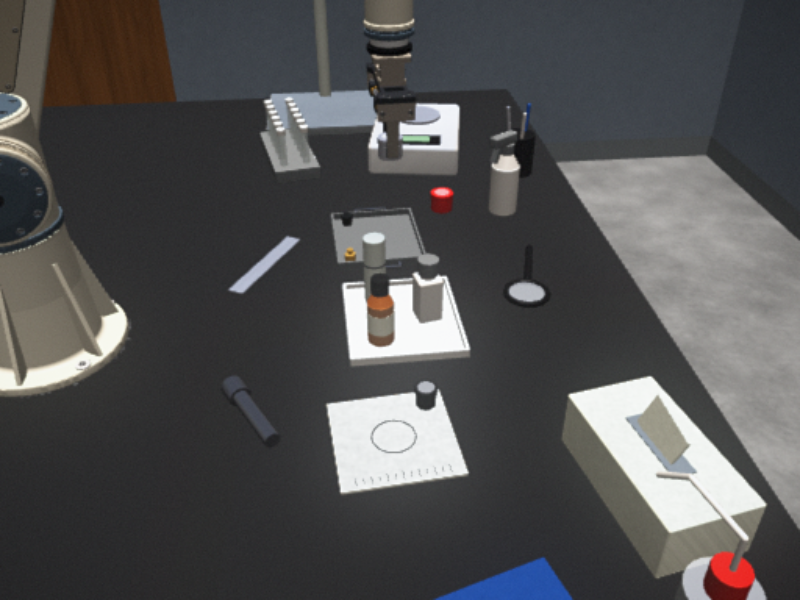

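Run:
```python
from h import *
from scipy.optimize import least_squares
def ring(img,c,reg,mul,off):
    g=cv2.cvtColor(cv2.imread("pics/"+img),cv2.COLOR_BGR2GRAY).astype(float)
    x0,x1,y0,y1=reg; s=g[y0:y1,x0:x1]; bg=cv2.GaussianBlur(s,(0,0),8);w=np.clip(bg-s-4,0,None)
    ys,xs=np.nonzero(w);P=np.array([ray(c,(x+x0,y+y0),.006)[:2] for x,y in zip(xs,ys)]);W=w[ys,xs]
    m0=np.median(P,0)
    f=lambda p:np.sqrt(W)*(np.hypot(*(P-p[:2]).T)-p[2])
    r=least_squares(f,[*m0,.028],loss="soft_l1",f_scale=.004);return r.x.round(4),len(W)
print(ring("s13.png",cal("side"),(234,271,264,294),1,0))
print(ring("s14.png",cal("scene"),(136,166,194,220),1,0))
print(ring("side0.png",cal("side"),(234,271,264,294),1,0),ring("scene0.png",cal("scene"),(136,166,194,220),1,0))
c=cal("scene")
print("loupe top",ray(c,((700-400)/4.444+105,215/4.444+165),.036), ray(cal("side"),(200+292/4,230+71/4),.036))
def q(pts,c):
    P=np.array([ray(c,p,.006)[:2] for p in pts]);print(P.mean(0).round(4),P.round(3).tolist())
q([(200+37/4,230+114/4),(200+72/4,230+344/4),(200+399/4,230+294/4),(200+322/4,230+80/4)],cal("side"))
print(delta([.522,-.262,.18]))
```

```text
(array([ 0.5193, -0.2616,  0.0291]), 119)
(array([ 0.5197, -0.2621,  0.0292]), 153)
(array([ 0.5193, -0.2616,  0.0291]), 126) (array([ 0.5197, -0.262 ,  0.0293]), 158)
loupe top [ 0.57139341 -0.2016963   0.036     ] [ 0.57048273 -0.20500605  0.036     ]
[ 0.5195 -0.2654] [[0.434, -0.192], [0.447, -0.352], [0.606, -0.337], [0.591, -0.18]]
(array([-525.5,  -60.7,   -1.9]), np.float64(91.99), array([-7.e-04, -4.e-04, -1.e+00]))
```

Both cameras put the ring at (0.5195, -0.2618) with radius 29 mm. I'll carry the tin across at a height that clears the tray.

```bash
python3 -m crank '[[-12,-2,0,0,38],[-38,-5,0,0,38],[-75,-9,0,0,38],[-118,-14,0,0,38],[-163,-20,0,0,38],[-208,-25,0,0,38],[-253,-31,0,0,38],[-298,-36,0,0,38],[-343,-42,0,0,38],[-388,-47,0,0,38]]'
python3 -m crank '[[-42,-5,0,0,38],[-80,-10,0,0,38],[-110,-14,0,0,38],[-130,-16,0,0,38],[-138,-17,0,0,38],[-138,-17,10,0,38],[-138,-17,35,0,38],[-138,-17,65,0,38],[-138,-17,95,0,38],[-138,-17,115,0,38]]'
python3 -m crank '[[0,0,0,0,38],[0,0,0,0,38]]'
python3 - <<'E'
from h import *
print(delta([.5195,-.2618,.0158]))
i2,c2=grab("side","s15.png");i3,c3=grab("scene","s16.png")
cv2.imwrite("pics/v14.png",np.hstack([cv2.resize(i2[230:330,200:300,::-1],(400,400),interpolation=3),cv2.resize(i3[165:255,105:195,::-1],(400,400),interpolation=3)]))
E
```

```text
time_s: 27.25
eef_pos: [0.5297, -0.126, 0.1775]
orientation: [-0.001, 0.695, 0.719, -0.001]
wrist_force: [1.1, 1.0, -0.7]
width: 0.489
time_s: 28.25
eef_pos: [0.5177, -0.2602, 0.0604]
orientation: [-0.002, 0.694, 0.72, -0.0]
wrist_force: [-0.4, -0.0, -1.3]
width: 0.488
time_s: 28.45
eef_pos: [0.5189, -0.2613, 0.063]
orientation: [-0.001, 0.694, 0.72, -0.0]
wrist_force: [-0.6, 0.4, -0.8]
width: 0.49
(array([-0.6,  0.6, 47.2]), np.float64(92.04), array([-1.2e-03,  8.0e-04, -1.0e+00]))
```

View pics/v14.png

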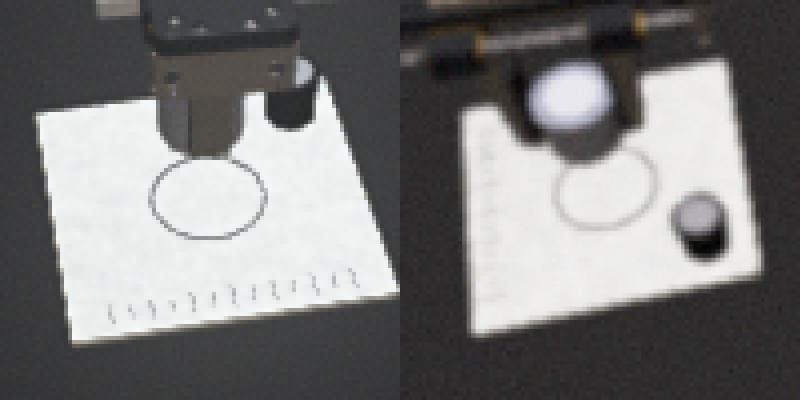

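```bash
python3 -m crank '[[0,0,10,0,38],[-0.5,0.5,24,0,38],[-0.5,0.5,36,0,38],[-0.5,0.5,43,0,38],[-0.5,0.5,45.5,0,38],[-0.5,0.5,46,0,38],[-0.5,0.5,46,0,38]]'
python3 -m crank '[[0,0,0.5,0,38],[0,0,0.9,0,38],[0,0,0.9,0,38]]'
```

```text
time_s: 29.25
eef_pos: [0.5198, -0.2629, 0.0174]
orientation: [0.0, 0.695, 0.719, -0.0]
wrist_force: [-0.9, -0.3, -0.9]
width: 0.485
time_s: 29.55
eef_pos: [0.5199, -0.2629, 0.0167]
orientation: [0.0, 0.695, 0.719, 0.0]
wrist_force: [-0.3, -0.6, -0.3]
width: 0.489
```

```bash
python3 -m crank '[[1,0,0.4,0,38],[1,0,0.8,0,38],[1,0,0.8,0,38]]'
python3 -m crank '[[0,0,0.3,0,38],[0,0,0.5,0,38],[0,0,0.5,0,38]]'
```

```text
time_s: 29.85
eef_pos: [0.5197, -0.2617, 0.0158]
orientation: [-0.0, 0.695, 0.719, 0.0]
wrist_force: [0.4, 1.0, 2.7]
width: 0.489
time_s: 30.15
eef_pos: [0.5197, -0.2617, 0.0157]
orientation: [-0.0, 0.695, 0.719, 0.0]
wrist_force: [-2.4, 1.6, 9.1]
width: 0.487
```

Contact with the board. I'll release, lift and check.

```bash
python3 -m crank '[[0,0,-0.4,0,50],[0,0,-0.4,0,58],[0,0,-0.4,0,62],[0,0,-0.4,0,62],[0,0,-10,0,62],[0,0,-35,0,62],[0,0,-75,0,60],[0,0,-120,0,55],[0,0,-165,0,55],[0,0,-184,0,55]]'
python3 - <<'E'
from h import *
print(ctrl.get_obs()["eef_pos"])
im,c=grab("wrist","w7.png");np.savez("c7.npz",K=c[0],R=c[1],t=c[2])
i2,c2=grab("side","s17.png");i3,c3=grab("scene","s18.png")
cv2.imwrite("pics/v15.png",np.hstack([cv2.resize(i2[230:330,200:300,::-1],(400,400),interpolation=3),cv2.resize(i3[165:255,105:195,::-1],(400,400),interpolation=3)]))
cv2.imwrite("pics/v16.png",cv2.resize(im[100:260,150:350,::-1],(750,600),interpolation=3))
E
```

```text
time_s: 31.15
eef_pos: [0.5214, -0.2627, 0.2044]
orientation: [0.003, 0.695, 0.719, 0.001]
wrist_force: [0.1, -0.3, -0.2]
width: 0.599
[ 0.52136431 -0.26270923  0.20442719]
```

View pics/v15.png

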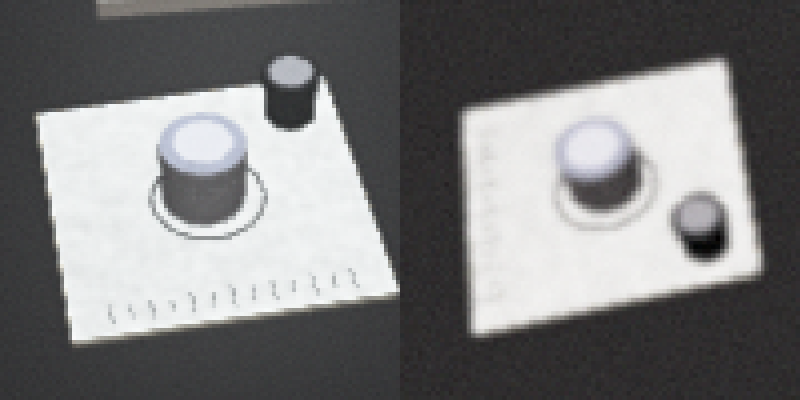

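View pics/v16.png

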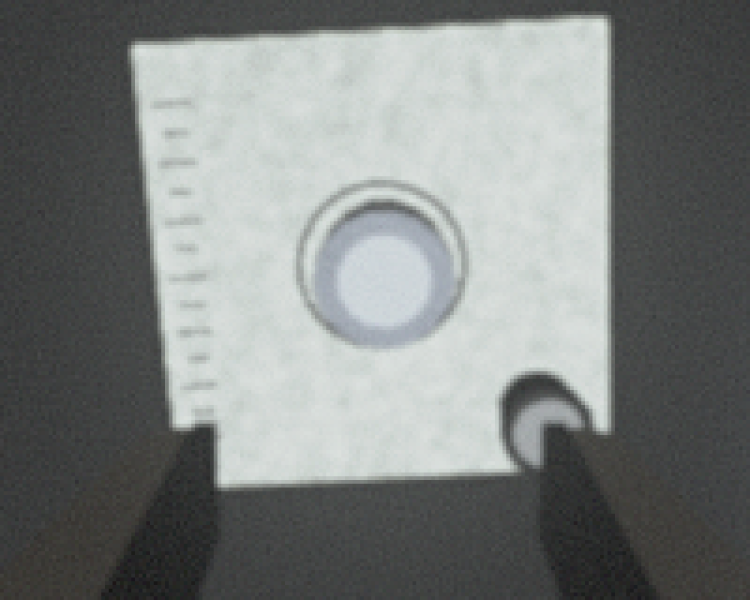

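Run:
```python
from h import *
d=np.load("c7.npz");c=(d["K"],d["R"],d["t"]);s=3.75
px=lambda u,v:(150+(u+.5)/s-.5,100+(v+.5)/s-.5)
print("ring",ray(c,px(382,264.5),.006),"lid",ray(c,px(386,278.5),.044),"win",ray(c,px(384.5,280),.044))
cs=cal("side");q=lambda u,v:(200+(u+.5)/4-.5,230+(v+.5)/4-.5)
print("side lid",ray(cs,q(203,144),.044)); print("side win",ray(cs,q(204,142),.044))
cc=cal("scene");print("scene lid",ray(cc,(105+(597-400)/4.444-.4,165+149/4.444-.4),.044))
```

```text
ring [ 0.52142572 -0.26266916  0.006     ] lid [ 0.51894762 -0.26143008  0.044     ] win [ 0.51944796 -0.26188813  0.044     ]
side lid [ 0.51710025 -0.262809    0.044     ]
side win [ 0.51772794 -0.26142433  0.044     ]
scene lid [ 0.519991   -0.25842925  0.044     ]
```

The tin is within about 2 mm of the ring's centre, and a clear white gap shows all round. Now the return starts with the canister.

```bash
python3 -m crank '[[25,1,0,0,58],[65,3,0,0,58],[110,4,0,0,58],[155,6,0,0,58],[200,7,0,0,58],[245,9,0,0,58],[285,10,0,0,58],[310,11,0,0,58],[319,11,0,0,58],[319,11,0,0,58]]'
python3 -m crank '[[0,0,0,0,58],[0,0,0,0,58]]'
python3 - <<'E'
from h import *
print(delta([.5206,.0574,.0915]))
E
```

```text
time_s: 32.3
eef_pos: [0.5187, 0.058, 0.1978]
orientation: [-0.001, 0.694, 0.72, -0.001]
wrist_force: [0.5, 0.6, 0.1]
width: 0.629
time_s: 32.5
eef_pos: [0.5194, 0.0561, 0.1987]
orientation: [-0.0, 0.695, 0.719, -0.0]
wrist_force: [-0.0, 0.1, -0.6]
width: 0.63
(array([  1.3,   1.3, 107.2]), np.float64(91.92), array([-7.e-04, -4.e-04, -1.e+00]))
```

```bash
python3 -m crank '[[1.3,1.2,20,0,58],[1.3,1.2,48,0,58],[1.3,1.2,74,0,58],[1.3,1.2,94,0,58],[1.3,1.2,104,0,58],[1.3,1.2,107,0,58],[1.3,1.2,107,0,58]]'
python3 -m crank '[[0,0,0,0,45],[0,0,0,0,28],[0,0,0,0,28],[0,0,0,0,28],[0,0,0,0,28],[0,0,0,0,28]]' 25
python3 - <<'E'
from h import *
print(delta([.5206,.0574,.0915]))
E
```

```text
time_s: 33.2
eef_pos: [0.521, 0.0583, 0.0924]
orientation: [0.0, 0.695, 0.719, 0.0]
wrist_force: [-0.6, -0.1, 0.1]
width: 0.632
time_s: 33.8
eef_pos: [0.5213, 0.0587, 0.0928]
orientation: [0.0, 0.695, 0.719, 0.0]
wrist_force: [-0.2, -1.0, 6.5]
width: 0.389
(array([-1.3, -0.8,  1.3]), np.float64(92.0), array([ 0.0012,  0.    , -1.    ]))
```

```bash
python3 -m crank '[[0,0,-4,0,28],[0,0,-14,0,28],[0,0,-32,0,28],[0,0,-54,0,28],[0,0,-74,0,28],[0,0,-86,0,28],[0,0,-90,0,28],[10,2,-90,0,28],[32,7,-90,0,28],[70,15,-90,0,28]]'
python3 -m crank '[[40,8,0,0,28],[80,16,0,0,28],[120,25,0,0,28],[155,32,0,0,28],[178,37,0,0,28],[187,39,0,0,28],[187,39,0,0,28],[187,39,0,0,28]]'
python3 - <<'E'
from h import *
print(delta([.5658,.3171,.0918]))
E
```

```text
time_s: 34.8
eef_pos: [0.5326, 0.129, 0.181]
orientation: [-0.0, 0.696, 0.719, -0.001]
wrist_force: [1.3, -0.1, -1.7]
width: 0.386
time_s: 35.6
eef_pos: [0.5651, 0.3165, 0.1813]
orientation: [-0.0, 0.695, 0.719, -0.001]
wrist_force: [0.5, 0.4, -1.9]
width: 0.387
(array([ 0.7,  0.8, 89.5]), np.float64(91.99), array([-0.0014, -0.0012, -1.    ]))
```

```bash
python3 -m crank '[[0.6,0.5,8,0,28],[0.6,0.5,26,0,28],[0.6,0.5,46,0,28],[0.6,0.5,64,0,28],[0.6,0.5,77,0,28],[0.6,0.5,85,0,28],[0.6,0.5,88,0,28],[0.6,0.5,88.4,0,28],[0.6,0.5,88.4,0,28]]'
python3 -m crank '[[0,0,0.5,0,28],[0,0,0.9,0,28],[0,0,0.9,0,28]]'
```

```text
time_s: 36.5
eef_pos: [0.5667, 0.3182, 0.0944]
orientation: [0.0, 0.695, 0.719, 0.001]
wrist_force: [-0.0, -0.6, -1.1]
width: 0.389
time_s: 36.8
eef_pos: [0.5664, 0.3182, 0.0931]
orientation: [0.0, 0.695, 0.719, 0.0]
wrist_force: [0.3, 0.2, -1.4]
width: 0.387
```

```bash
python3 -m crank '[[-0.7,-0.5,0.6,0,28],[-1,-0.6,1.1,0,28],[-1,-0.6,1.1,0,28]]'
python3 -m crank '[[0,0,0.3,0,28],[0,0,0.6,0,28],[0,0,0.6,0,28]]'
```

```text
time_s: 37.1
eef_pos: [0.5657, 0.317, 0.0919]
orientation: [0.0, 0.695, 0.719, 0.0]
wrist_force: [-0.2, -0.1, 0.2]
width: 0.384
time_s: 37.4
eef_pos: [0.566, 0.3171, 0.0918]
orientation: [0.0, 0.695, 0.719, 0.0]
wrist_force: [-0.5, -1.4, 6.5]
width: 0.388
```

```bash
python3 -m crank '[[0,0,-0.3,0,40],[0,0,-0.3,0,50],[0,0,-0.3,0,58],[0,0,-0.3,0,58],[0,0,-10,0,58],[0,0,-35,0,58],[0,0,-70,0,58],[0,0,-100,0,55],[0,0,-112,0,55],[0,0,-112,0,55]]'
python3 -m crank '[[-25,2,0,0,55],[-65,6,0,0,55],[-110,10,0,0,55],[-155,14,0,0,55],[-200,18,0,0,55],[-245,21,0,0,55],[-285,23,0,0,55],[-309,24,0,0,55],[-316,24,0,0,55],[-316,24,0,0,55]]'
python3 -m crank '[[0,0,0,0,55],[0,0,0,0,55]]'
python3 - <<'E'
from h import *
print(delta([.6005,.0021,.084]))
i2,c2=grab("side","s19.png");i3,c3=grab("scene","s20.png")
cv2.imwrite("pics/v17.png",np.hstack([cv2.resize(i2[80:240,180:320,::-1],(350,400),interpolation=3),cv2.resize(i3[120:260,230:390,::-1],(450,400),interpolation=3)]))
E
```

```text
time_s: 38.4
eef_pos: [0.5667, 0.3176, 0.2053]
orientation: [0.001, 0.695, 0.719, 0.002]
wrist_force: [0.2, 0.1, 0.2]
width: 0.593
time_s: 39.4
eef_pos: [0.5999, 0.0014, 0.2017]
orientation: [-0.001, 0.695, 0.719, -0.001]
wrist_force: [-0.2, -0.4, 0.3]
width: 0.596
time_s: 39.6
eef_pos: [0.6004, 0.0033, 0.2027]
orientation: [-0.0, 0.694, 0.72, -0.0]
wrist_force: [-0.3, -0.1, -0.2]
width: 0.597
(array([-1.300e+00,  1.000e-01,  1.187e+02]), np.float64(92.06), array([-6.e-04,  3.e-04, -1.e+00]))
```

View pics/v17.png

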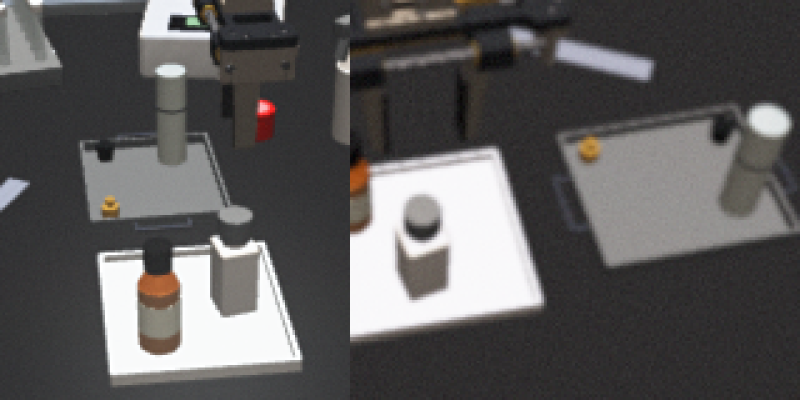

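```bash
python3 -m crank '[[-1,0,20,0,55],[-1,0,50,0,55],[-1,0,80,0,55],[-1,0,102,0,55],[-1,0,114,0,55],[-1,0,117.5,0,55],[-1,0,117.5,0,55]]'
python3 -m crank '[[0,0,0,0,45],[0,0,0,0,25],[0,0,0,0,25],[0,0,0,0,25],[0,0,0,0,25],[0,0,0,0,25]]' 25
python3 - <<'E'
from h import *
print(delta([.6005,.0021,.084]))
E
```

```text
time_s: 40.4
eef_pos: [0.6009, 0.0013, 0.0859]
orientation: [0.0, 0.695, 0.719, 0.0]
wrist_force: [1.1, 0.9, 0.8]
width: 0.598
time_s: 41.0
eef_pos: [0.6013, 0.0011, 0.0864]
orientation: [0.0, 0.695, 0.719, 0.0]
wrist_force: [-1.2, 0.8, 7.5]
width: 0.362
(array([ 1.1, -0.8,  2.4]), np.float64(91.99), array([ 0.0014,  0.    , -1.    ]))
```

```bash
python3 -m crank '[[0,0,-4,0,25],[0,0,-14,0,25],[0,0,-32,0,25],[0,0,-54,0,25],[0,0,-74,0,25],[0,0,-86,0,25],[0,0,-90,0,25],[10,-1,-90,0,25],[32,-4,-90,0,25],[65,-8,-90,0,25]]'
python3 -m crank '[[35,-4,0,0,25],[70,-9,0,0,25],[102,-13,0,0,25],[125,-16,0,0,25],[137,-17,0,0,25],[140,-17,0,0,25],[140,-17,0,0,25],[140,-17,0,0,25]]'
python3 - <<'E'
from h import *
print(delta([.5689,.2052,.0853]))
E
```

```text
time_s: 42.0
eef_pos: [0.5896, 0.0658, 0.1744]
orientation: [-0.001, 0.695, 0.719, -0.001]
wrist_force: [0.7, 0.2, -0.3]
width: 0.366
time_s: 42.8
eef_pos: [0.5686, 0.2041, 0.1754]
orientation: [-0.0, 0.695, 0.719, -0.0]
wrist_force: [-0.3, -0.0, -1.8]
width: 0.362
(array([ 1.1,  0.4, 90.1]), np.float64(91.95), array([-5.e-04, -5.e-04, -1.e+00]))
```

```bash
python3 -m crank '[[0,0,8,0,25],[0,0,26,0,25],[0,0,46,0,25],[0,0,64,0,25],[0,0,77,0,25],[0,0,84,0,25],[0,0,87,0,25],[0,0,87.8,0,25],[0,0,87.8,0,25]]'
python3 - <<'E'
from h import *
print(delta([.5689,.2052,.0853]),ctrl.get_obs()["wrist_force"])
E
```

```text
time_s: 43.7
eef_pos: [0.569, 0.2052, 0.0884]
orientation: [0.0, 0.695, 0.719, 0.0]
wrist_force: [-0.2, 0.6, -1.4]
width: 0.364
(array([ 0. , -0.1,  3.1]), np.float64(91.99), array([ 9.e-04,  3.e-04, -1.e+00])) [-0.19765168  0.61257005 -1.408003  ]
```

```bash
python3 -m crank '[[0,0,0.8,0,25],[0,0,1.6,0,25],[0,0,2.2,0,25],[0,0,2.2,0,25]]'
python3 -m crank '[[0,0,0.4,0,25],[0,0,0.8,0,25],[0,0,0.8,0,25]]'
```

```text
time_s: 44.1
eef_pos: [0.5686, 0.2051, 0.0857]
orientation: [0.0, 0.695, 0.719, 0.0]
wrist_force: [0.1, 0.6, -1.8]
width: 0.364
time_s: 44.4
eef_pos: [0.5689, 0.2052, 0.0855]
orientation: [0.0, 0.695, 0.719, 0.0]
wrist_force: [-0.9, -0.4, 4.8]
width: 0.364
```

```bash
python3 -m crank '[[0,0,-0.3,0,40],[0,0,-0.3,0,50],[0,0,-0.3,0,55],[0,0,-0.3,0,55],[0,0,-10,0,55],[0,0,-35,0,55],[0,0,-70,0,55],[0,0,-100,0,50],[0,0,-112,0,50],[0,0,-112,0,50]]'
python3 -m crank '[[-20,-4,0,0,50],[-55,-12,0,0,50],[-95,-21,0,0,50],[-135,-30,0,0,50],[-175,-39,0,0,50],[-212,-47,0,0,50],[-240,-53,0,0,50],[-253,-56,0,0,50],[-256,-56,0,0,50],[-256,-56,0,0,50]]'
python3 -m crank '[[0,0,0,0,50],[0,0,0,0,50]]'
python3 - <<'E'
from h import *
print(delta([.5213,-.0527,.0874]))
i2,c2=grab("side","s21.png");i3,c3=grab("scene","s22.png")
cv2.imwrite("pics/v18.png",np.hstack([cv2.resize(i2[80:240,180:320,::-1],(350,400),interpolation=3),cv2.resize(i3[120:260,230:390,::-1],(450,400),interpolation=3)]))
E
```

```text
time_s: 45.4
eef_pos: [0.5696, 0.2054, 0.1988]
orientation: [0.001, 0.695, 0.719, 0.002]
wrist_force: [0.6, 0.1, -0.0]
width: 0.547
time_s: 46.4
eef_pos: [0.5212, -0.0527, 0.1962]
orientation: [-0.001, 0.695, 0.719, -0.0]
wrist_force: [-0.8, -0.1, 1.0]
width: 0.542
time_s: 46.6
eef_pos: [0.5217, -0.0517, 0.1967]
orientation: [-0.0, 0.694, 0.72, -0.0]
wrist_force: [0.3, -0.1, -0.9]
width: 0.545
(array([ -1. ,  -0.4, 109.3]), np.float64(92.07), array([-2.e-04,  2.e-04, -1.e+00]))
```

View pics/v18.png

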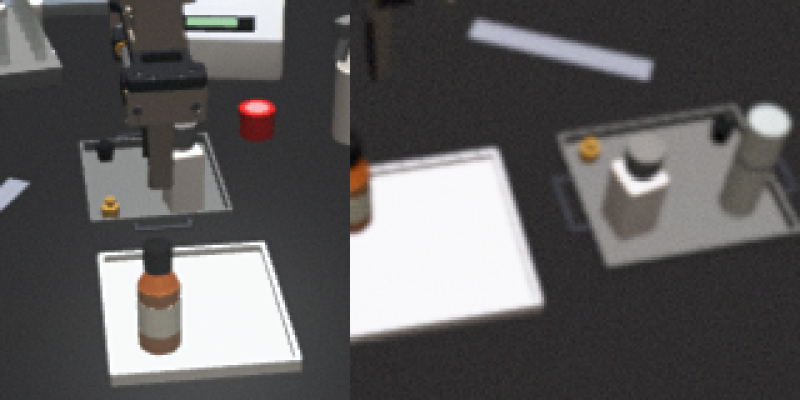

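The square bottle and canister are back. Amber is last.

```bash
python3 -m crank '[[0,0,20,0,50],[0,0,48,0,50],[0,0,76,0,50],[0,0,96,0,50],[0,0,106,0,50],[0,0,109.5,0,50],[0,0,109.5,0,50]]'
python3 -m crank '[[0,0,0,0,40],[0,0,0,0,20],[0,0,0,0,20],[0,0,0,0,20],[0,0,0,0,20],[0,0,0,0,20]]' 25
python3 - <<'E'
from h import *
print(delta([.5213,-.0527,.0874]))
E
```

```text
time_s: 47.4
eef_pos: [0.5218, -0.0526, 0.0875]
orientation: [0.0, 0.695, 0.719, 0.0]
wrist_force: [0.0, 0.4, 0.3]
width: 0.542
time_s: 48.0
eef_pos: [0.5221, -0.0527, 0.088]
orientation: [0.0, 0.695, 0.719, 0.0]
wrist_force: [-0.1, 0.9, 6.8]
width: 0.3
(array([ 0. , -0.8,  0.6]), np.float64(91.98), array([ 1.3e-03,  1.0e-04, -1.0e+00]))
```

```bash
python3 -m crank '[[0,0,-4,0,20],[0,0,-14,0,20],[0,0,-32,0,20],[0,0,-54,0,20],[0,0,-74,0,20],[0,0,-86,0,20],[0,0,-90,0,20],[10,0,-90,0,20],[32,0,-90,0,20],[70,0,-90,0,20]]'
python3 -m crank '[[40,0,0,0,20],[80,0,0,0,20],[120,0,0,0,20],[160,0,0,0,20],[195,0,0,0,20],[222,0,0,0,20],[236,0,0,0,20],[240,0,0,0,20],[240,0,0,0,20],[240,0,0,0,20]]'
python3 - <<'E'
from h import *
print(delta([.5107,.2571,.0871]))
E
```

```text
time_s: 49.0
eef_pos: [0.5184, 0.0172, 0.1763]
orientation: [-0.0, 0.696, 0.718, -0.001]
wrist_force: [1.0, 0.2, -0.9]
width: 0.297
time_s: 50.0
eef_pos: [0.5106, 0.256, 0.177]
orientation: [0.0, 0.695, 0.719, -0.0]
wrist_force: [0.3, 0.3, -1.2]
width: 0.298
(array([ 1.2,  0.2, 89.9]), np.float64(91.95), array([-6.e-04, -7.e-04, -1.e+00]))
```

```bash
python3 -m crank '[[0.5,0,8,0,20],[0.5,0,26,0,20],[0.5,0,46,0,20],[0.5,0,64,0,20],[0.5,0,77,0,20],[0.5,0,85,0,20],[0.5,0,87.5,0,20],[0.5,0,88.4,0,20],[0.5,0,88.4,0,20]]'
python3 -m crank '[[0,0,0.4,0,20],[0,0,0.8,0,20],[0,0,0.8,0,20]]'
```

```text
time_s: 50.9
eef_pos: [0.5111, 0.2577, 0.0894]
orientation: [0.0, 0.695, 0.719, 0.0]
wrist_force: [0.9, -0.1, -2.2]
width: 0.296
time_s: 51.2
eef_pos: [0.5109, 0.2577, 0.0884]
orientation: [0.0, 0.695, 0.719, 0.0]
wrist_force: [0.2, 0.5, -1.1]
width: 0.298
```

```bash
python3 -m crank '[[-0.5,0,0.6,0,20],[-0.5,0,1.1,0,20],[-0.5,0,1.1,0,20]]'
python3 -m crank '[[0,0,0.3,0,20],[0,0,0.6,0,20],[0,0,0.6,0,20]]'
```

```text
time_s: 51.5
eef_pos: [0.5108, 0.2571, 0.0871]
orientation: [0.0, 0.695, 0.719, 0.0]
wrist_force: [-0.7, 0.1, -0.2]
width: 0.299
time_s: 51.8
eef_pos: [0.511, 0.2572, 0.087]
orientation: [0.0, 0.695, 0.719, 0.0]
wrist_force: [-1.2, -0.6, 5.8]
width: 0.301
```

```bash
python3 -m crank '[[0,0,-0.3,0,35],[0,0,-0.3,0,45],[0,0,-0.3,0,50],[0,0,-0.3,0,50],[0,0,-10,0,50],[0,0,-35,0,50],[0,0,-75,0,60],[0,0,-120,0,80],[0,0,-165,0,90],[10,-10,-205,0,90]]'
python3 -m crank '[[10,-10,-25,0,90],[23,-24,-38,0,90],[23,-24,-38,0,90],[23,-24,-38,0,90],[23,-24,-38,0,90],[23,-24,-38,0,90]]'
python3 - <<'E'
from h import *
print(ctrl.get_obs()["eef_pos"])
im,c=grab("wrist","w9.png");np.savez("c9.npz",K=c[0],R=c[1],t=c[2])
a=cv2.convertScaleAbs(im[140:245,165:305,::-1],alpha=1.5,beta=10);cv2.imwrite("pics/w9c.png",cv2.resize(a,None,fx=5.7,fy=5.7,interpolation=3))
i2,c2=grab("side","s23.png");cv2.imwrite("pics/v19.png",cv2.resize(i2[:,:,::-1],(800,600),interpolation=3))
E
```

```text
time_s: 52.8
eef_pos: [0.5011, 0.2662, 0.2946]
orientation: [0.001, 0.695, 0.719, 0.001]
wrist_force: [0.8, -0.1, 0.3]
width: 0.869
time_s: 53.4
eef_pos: [0.4757, 0.2882, 0.3284]
orientation: [-0.0, 0.695, 0.719, -0.001]
wrist_force: [0.9, -0.4, 0.9]
width: 0.98
[0.47567262 0.2882021  0.32841879]
```

View pics/w9c.png

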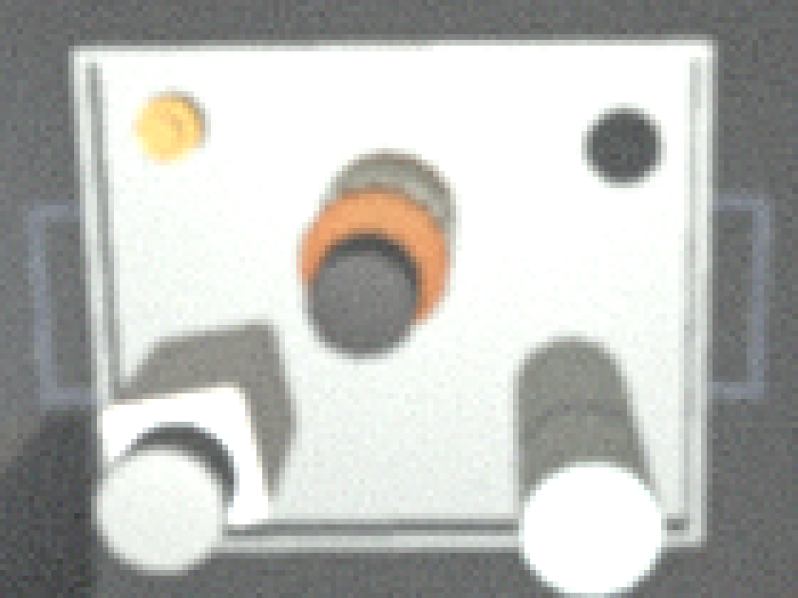

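View pics/v19.png

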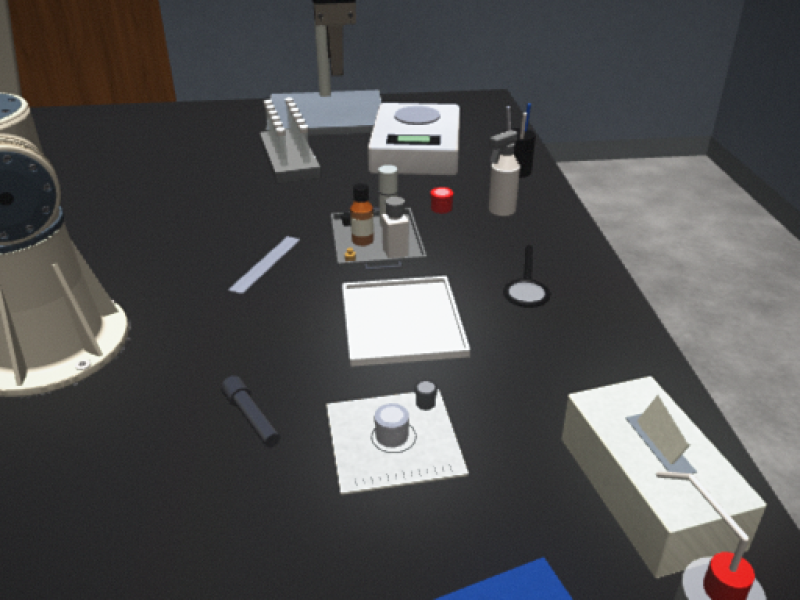

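Against the first wrist picture, everything in the caddy is shifted 4 to 8 px of the 5.7x crop, as is the fixed rim, so all three are back within about 1 mm. The tin stands inside the ring at (393,425) in the side view. I'll hand the job in.

Run:
```python
from h import *
print(ctrl.close_job())
```

```text
the job is handed in; nothing more can be done
None
```

The job is done and handed in, at about 53.5 s of the 144 s allowed. I stood the amber bottle, square bottle and canister in the tray, then set the steel tin on the ring. After that I put the canister, square bottle and amber bottle back in the caddy.

- **Caddy:** the last wrist picture matches the first one. All three containers are upright and back within about 1 mm, and the stopper and weight have not moved.
- **Tin:** it stands flat inside the ring. The wrist and side views put it about 2 mm off centre towards the robot. The scene view disagreed, showing it about 3 mm off sideways. All three are well inside the ring's 7 mm of slack.
- **Loupe and red tin:** the loupe and the red look-alike of the tin were not touched.
- **Forces and drops:** each thing was lowered to light contact before release, and the highest wrist force I read was about 11 N. Nothing tipped or dropped.

No check failed. The one network miss was the landmark finder, which did not report the tin from close above, so I measured it from an enlarged crop.

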